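# Take the slide-box carrier off its keyhole studs and load it from the labeller

## Task

Take the green slide-box carrier off its drip stand: slide it along its keyhole slots until the stud heads stand in the wide holes, lift it off and set it down flat and square on the black loading mat, centred within its yellow outline. Then put every blue slide box from the labeller's catch tray into the carrier, one in each pocket, lying flat on the pocket floor; a box that has tipped over may go in on its side. Leave the yellow-capped bottle, the timer and the marker where they are.

Things in the scene. Friction and masses are not known exactly. Their poses are not given: they have to be found in the camera images.
- stand: Fixed grey drip stand, turned differently each time. Origin: centre of its underside. Base 272 x 130 x 8 mm; at x = -121 and +121 mm an upright cheek, 18 mm thick in x, 110 mm long in y, its top at z = 75 mm. On the middle of each cheek top stands a steel stud: neck 8 mm across and 7.5 mm high, then a head 17 mm across, 4 mm thick.
- stud_near (a point): centre of the top of the stud head at the stand's -x end (the end nearer the robot)
- stud_far (a point): centre of the top of the stud head at the stand's +x end
- carrier: Loose green tray, 0.45 kg, 210 (x) x 186 (y) mm, floor 4 mm thick, walls up to z = 22 mm. Origin: centre of its underside. Six open pockets, a blue handle in the middle, and at each x end an aluminium ear (z = 16 to 20 mm, out to x = +-140 mm) with a keyhole. It starts hung: ears on the stand's cheek tops (z = 75 mm), its axes parallel to the stand's, the stud heads holding it down.
- handle (a point): centre of the carrier's blue handle bar: 13 mm thick in carrier x, 86 mm long in y, 14 mm high, 55 mm above the carrier's underside. Grip it from above, fingers closing along the carrier's x
- wide_near (a point): centre of the wide keyhole (26 mm across, top face of the ear) at the carrier's -x end, at carrier x = -121, y = +20 mm. To free the carrier, slide it 29 to 35 mm toward its own -y (friction only, a few N) until both stud heads are central in the wide holes, then lift straight up at least 15 mm
- wide_far (a point): same at the carrier's +x end, at x = +121, y = +20 mm
- narrow_near (a point): centre of the narrow closed end of the keyhole at the carrier's -x end (x = -121, y = -15 mm); an 11 mm wide slot runs from here along +y into the wide hole. At the start the stud neck stands here or up to 6 mm along the slot, and the carrier can rise only about 3 mm; the other end is the same
- mat: Fixed black rubber mat 300 (x) x 206 (y) x 3 mm with a thin yellow outline, flat on the bench. Origin: centre of its underside. The carrier goes on it centred, its x along the mat's x (either way round).
- labeller: Fixed labelling machine with its catch tray. Origin: underside of the tray's centre, on the bench. Steel tray 206 (x) x 222 (y) mm, floor top at z = 4 mm, rim up to z = 12 mm on the near side and both ends; the white machine body, 160 mm high and 210 mm wide, stands behind it from x = +112 mm.
- pocket0 (a point): centre of the floor of the carrier's pocket 0 (carrier frame x = -52, y = -66, z = 4 mm); the pocket is open above, 94 mm long in carrier x, 42 mm wide in y, 18 mm deep, walls 3 mm
- pocket1 (a point): centre of the floor of the carrier's pocket 1 (carrier frame x = -52, y = 0, z = 4 mm); the pocket is open above, 94 mm long in carrier x, 42 mm wide in y, 18 mm deep, walls 3 mm
- pocket2 (a point): centre of the floor of the carrier's pocket 2 (carrier frame x = -52, y = 66, z = 4 mm); the pocket is open above, 94 mm long in carrier x, 42 mm wide in y, 18 mm deep, walls 3 mm
- pocket3 (a point): centre of the floor of the carrier's pocket 3 (carrier frame x = +52, y = -66, z = 4 mm); the pocket is open above, 94 mm long in carrier x, 42 mm wide in y, 18 mm deep, walls 3 mm
- pocket4 (a point): centre of the floor of the carrier's pocket 4 (carrier frame x = +52, y = 0, z = 4 mm); the pocket is open above, 94 mm long in carrier x, 42 mm wide in y, 18 mm deep, walls 3 mm
- pocket5 (a point): centre of the floor of the carrier's pocket 5 (carrier frame x = +52, y = 66, z = 4 mm); the pocket is open above, 94 mm long in carrier x, 42 mm wide in y, 18 mm deep, walls 3 mm
- slide_box_0: Blue closed slide box, 70 g, 32 (x) x 84 (y) x 35 mm high, loose, lying flat; all alike. Origin: centre of its underside; y along its length. Three to five are present (None: absent), lying in the catch tray at the start. Grip across its 32 mm (35 mm if it has tipped onto its side) from above.
- slide_box_1: Blue closed slide box, 70 g, 32 (x) x 84 (y) x 35 mm high, loose, lying flat; all alike. Origin: centre of its underside; y along its length. Three to five are present (None: absent), lying in the catch tray at the start. Grip across its 32 mm (35 mm if it has tipped onto its side) from above.
- slide_box_2: Blue closed slide box, 70 g, 32 (x) x 84 (y) x 35 mm high, loose, lying flat; all alike. Origin: centre of its underside; y along its length. Three to five are present (None: absent), lying in the catch tray at the start. Grip across its 32 mm (35 mm if it has tipped onto its side) from above.
- slide_box_3: Blue closed slide box, 70 g, 32 (x) x 84 (y) x 35 mm high, loose, lying flat; all alike. Origin: centre of its underside; y along its length. Three to five are present (None: absent), lying in the catch tray at the start. Grip across its 32 mm (35 mm if it has tipped onto its side) from above.
- slide_box_4: Blue closed slide box, 70 g, 32 (x) x 84 (y) x 35 mm high, loose, lying flat; all alike. Origin: centre of its underside; y along its length. Three to five are present (None: absent), lying in the catch tray at the start. Grip across its 32 mm (35 mm if it has tipped onto its side) from above.
- yellow_bottle: bystander: small clear bottle with a yellow cap, 36 x 36 x 88 mm, standing; leave alone
- timer: bystander: white bench timer 62 x 66 x 21 mm; leave alone
- marker: bystander: black felt marker 137 mm long, lying; leave alone
Things that resemble listed ones, but are neither listed nor needed, are in the scene too. What is shaped like the slide_box_4 but orange or red is not meant.

How it is judged:
By the outcome, as a careful person would: the job done as asked, in the order asked, and still so for the second after the job is handed in, with the robot touching nothing.
Of slide_box_0, slide_box_1, slide_box_2, slide_box_3, slide_box_4 only 3 to 5 are there at a start; the rules pass over those that are not, and their reading is None.
At some moment in a run one of slide_box_0, slide_box_1, slide_box_2, slide_box_3, slide_box_4 may be knocked a few centimetres aside while the robot is not near it.
Once in a run the grip may slacken for a moment while it holds something.
It also fails if it takes over 210 s, if anything falls off the work surface, if the arm or the gripper's body presses on something with over 40 N, if the wrist force passes 120 N, or if a joint passes its speed limit or range.

## Robot

A 7-joint arm with a two-finger parallel gripper is mounted at the origin on a cart in front of the work surface, level with it; the furniture and walls round the work are solid. World frame = base frame: x ahead of the robot, y to its left, z up, the work surface at z = 0. Lengths are in m, angles in degrees, forces in N, time in s.
With the tool pointing down it reaches from about 0.425 to 0.875 m from the base axis. Payload 8.4 kg.
Tool frame: the origin (TCP) lies between the finger pads; the fingertips stand 14 mm ahead of it and the grasp point (between the pads) lies 5 mm behind it; z points along the fingers, y is the line along which they close (so a half turn about z gives the same grasp; the last joint's range is limited). The gripper opens to 87 mm and grips with 3 to 60 N. Pads are 19 mm wide; open, the fingers measure 117 mm over their backs; the gripper's body (75 mm by 190 mm) begins 51 mm behind the grasp point.
Start: joints at [-80.627, 19.091, 2.286, 83.961, -0.768, 76.965, -3.352], TCP at [0.169, 0.628, 0.237] pointing down, gripper open.
Joint ranges: [-147.57, 147.57], [-21.85, 119.76], [-74.77, 79.35], [14.55, 137.4], [-85.83, 265.84], [4.83, 119.75], [-152.11, 152.11]. Speed limits (degrees/s): [127.2, 127.2, 159.86, 159.86, 180, 180, 180].

## Interface

Orientations are given as a 3x3 rotation matrix whose columns are the frame's x, y, z axes.
In Python, from workcell import env gives the robot as it stands. The module is installed in compiled form; this text tells all that it offers.
- The arm moves only by the tool drive_tool, never from a script. Its argument "moves" is one flat list of numbers, 5 for each row, row after row: the shift along the tool's x, y, z in cm, then the turn about the tool's z in degrees, then the finger opening in cm, from 0 to 8.7. A call has 1 to 12 rows; each row shifts and turns the commanded pose from where the row before left it, along the tool's axes as they then stand; what a row does not reach is not made up. A row lasts 1/8 s, in which the tool goes at most 62.5 mm and 10.7 degrees, less where a joint would pass 70% of its speed; a pose out of reach is approached as far as the arm can. A call is refused whole if a number of a shift passes 6.25 or a number of a turn 10.7, either way. A call with a gripper value outside its range is refused whole. The fingers move at their own pace and stop on an object; "grip_force" is the grip in N (left out, the last holds). Time passes only in rows, so rows that do not move let the fingers close. It gives the time, the measured TCP pose, the force, the opening and the grip force at its end, in the units of the state.
- env.state(): the state, without advancing time (a new reading comes with each control period).
- env.snapshot(name): name is "scene" or "side" or "wrist"; returns a dict with "pixels" (420x560x3 uint8, red, green, blue), "fx", "fy", "cx", "cy" (pixels), "T" (4x4, takes a point from camera to world coordinates); the wrist camera has in their place "mount" (4x4, takes a point from camera to tool coordinates, whose origin is the TCP and whose axes are the flange's). Camera axes: x right, y down, z forward; pixel columns grow to the right and rows downward; lengths in m; the calibration is good to about 2 mm. A picture is of the moment at which its call begins: read the wrist's pose just before it. There is no depth.
- env.close_job(): hands the job in; it is judged then, once.
The state is a dict: "t": time; "joint_positions": joint angles; "qd": joint speeds; "tau": joint torques, N m; "position": TCP position; "tool_rot": TCP orientation; "force": force on the tool from outside, world axes, zero at the start; "torque": the same for the moment, N m; "opening": finger opening in m; "grasp_force": force on a finger pad.
Only numpy, scipy, OpenCV 4.12 (cv2) and the standard library are available. Lean on these libraries where they do the work, as an engineer would, in place of code of your own. Each camera call takes 0.05 s, during which the arm holds its last target. There are 200 camera calls.

## Working session

There is one attempt and no reset: what is moved stays moved. The work goes in short steps, Python scripts to look and compute and a tool call to move; the robot and the scene stay as the last step left them, time stands still between calls to the robot, and variables do not carry over. Pictures are saved under pics/ and viewed, at most 14 in all, crops included, and the job is handed in when it is done.

Besides the shell and the picture viewer there is one more tool, called after ">>>" by a JSON object that holds its "fn" and its "kwargs". drive_tool: Moves the arm, as the interface text tells. Its arguments: {"type":"object","properties":{"moves":{"type":"array","items":{"type":"number"}},"grip_force":{"type":"number"}},"required":["moves"]}

```bash
mkdir -p pics
cat > h.py <<'E'
from workcell import env
import numpy as np, cv2
def snap(cam,f=None):
    s=env.state(); d=env.snapshot(cam)
    if 'T' in d: T=np.array(d['T'])
    else:
        W=np.eye(4);W[:3,:3]=np.array(s['tool_rot']);W[:3,3]=s['position'];T=W@np.array(d['mount'])
    np.savez('pics/last_%s.npz'%cam,T=T,K=[d['fx'],d['fy'],d['cx'],d['cy']],im=d['pixels'])
    if f: cv2.imwrite('pics/'+f,d['pixels'][:,:,::-1])
    return d['pixels'],T,(d['fx'],d['fy'],d['cx'],d['cy'])
def load(cam):
    z=np.load('pics/last_%s.npz'%cam);return z['im'],z['T'],tuple(z['K'])
def w(T,K,u,v,z):
    r=T[:3,:3]@np.array([(u-K[2])/K[0],(v-K[3])/K[1],1]);o=T[:3,3]
    return o+r*(z-o[2])/r[2]
def pix(T,K,p):
    c=np.linalg.inv(T)@np.append(p,1);return c[0]/c[2]*K[0]+K[2],c[1]/c[2]*K[1]+K[3]
E
python3 - <<'E'
from h import *
s=env.state();print({k:np.round(s[k],3).tolist() for k in s})
for c in('scene','side','wrist'):
    im,T,K=snap(c,c+'0.png');print(c,K,T.round(3).tolist())
E
```

```text
{'t': 0.0, 'joint_positions': [-80.625, 19.133, 2.286, 84.013, -0.769, 76.964, -3.352], 'qd': [0.102, -0.049, -0.02, -0.024, -0.019, -0.083, -0.016], 'tau': [0.0, -65.635, 1.335, -40.382, -0.06, 0.045, 0.0], 'position': [0.169, 0.627, 0.236], 'tool_rot': [[-0.966, 0.26, -0.0], [0.26, 0.966, -0.002], [-0.0, -0.002, -1.0]], 'force': [0.476, 0.025, 0.155], 'torque': [-0.005, 0.002, 0.018], 'grasp_force': 0.0, 'opening': 0.087}
scene (529.1760755476519, 529.1760755476519, 278.2103275334921, 207.99689136419002) [[0.684, -0.508, 0.523, -0.56], [-0.729, -0.496, 0.471, -1.071], [0.02, -0.704, -0.71, 1.605], [0.0, 0.0, 0.0, 1.0]]
side (443.36555031833524, 443.36555031833524, 278.29245005591457, 205.26021912050055) [[0.889, -0.189, 0.418, -0.052], [-0.458, -0.404, 0.792, -1.21], [0.019, -0.895, -0.446, 0.736], [0.0, 0.0, 0.0, 1.0]]
wrist (310.5896774023698, 310.5896774023698, 278.50169070753657, 208.55820843396896) [[0.26, 0.932, 0.253, 0.1], [0.966, -0.251, -0.069, 0.645], [-0.001, 0.263, -0.965, 0.384], [0.0, 0.0, 0.0, 1.0]]
```

View pics/scene0.png

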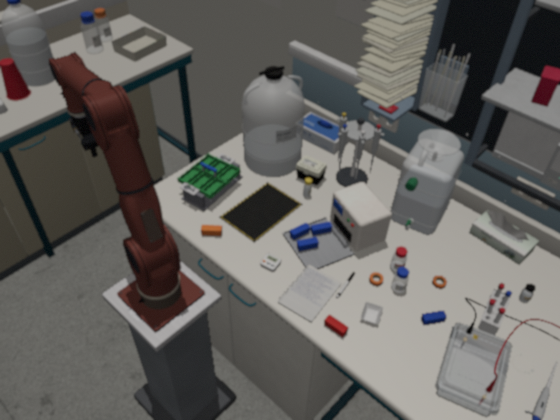

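View pics/side0.png

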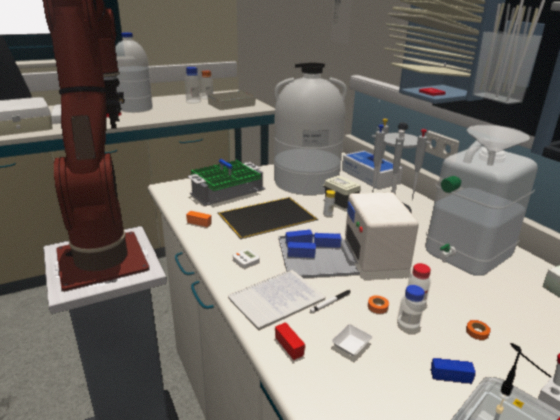

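Run:
```python
from h import *
im,T,K=load('scene')
for n,u,v,z in [('carrier handle',210,169,.12),('matL',221,209,.003),('matTop',262,184,.003),('matR',302,201,.003),('matBot',257,238,.003),('b1',300,230,.04),('b2',321,228,.04),('b3',308,243,.04),('decoy',433,317,.03),('bottle',308,190,.04),('orange',211,230,.03),('carboy',273,155,0.03),('tray',318,244,.004),('mach',360,215,.08)]:
    print(n,w(T,K,u,v,z).round(3))
cv2.imwrite('pics/c1.png',cv2.resize(im[145:270,170:350,::-1],None,fx=4.4,fy=4.4,interpolation=cv2.INTER_CUBIC))
```

```text
carrier handle [0.502 0.282 0.12 ]
matL [0.447 0.162 0.003]
matTop [0.68  0.148 0.003]
matR [ 0.724 -0.052  0.003]
matBot [ 0.437 -0.063  0.003]
b1 [ 0.564 -0.179  0.04 ]
b2 [ 0.631 -0.233  0.04 ]
b3 [ 0.534 -0.247  0.04 ]
decoy [ 0.588 -0.782  0.03 ]
bottle [ 0.763 -0.049  0.04 ]
orange [0.322 0.083 0.03 ]
carboy [0.837 0.23  0.03 ]
tray [ 0.583 -0.261  0.004]
mach [ 0.765 -0.321  0.08 ]
```

View pics/c1.png

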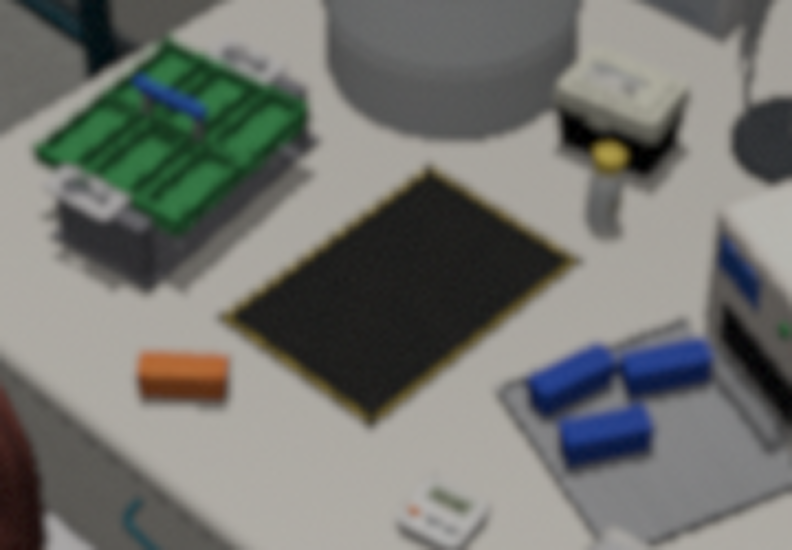

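>>> {"fn": "drive_tool", "kwargs": {"moves": [-4,-2.4,0,0,8.7,-4,-2.4,0,0,8.7,-4,-2.4,0,0,8.7,-4,-2.4,0,0,8.7,-4,-2.4,0,0,8.7,-4,-2.4,0,0,8.7,-4,-2.4,0,0,8.7,-4,-2.4,0,0,8.7,-4,-2.4,0,0,8.7,-4,-2.4,0,0,8.7]}}

```text
t: 1.4
position: [0.4935, 0.2907, 0.2365]
tool_rot: [[-0.966, 0.26, -0.0], [0.26, 0.966, -0.0], [0.0, -0.0, -1.0]]
force: [0.2, 1.3, 0.0]
opening: 0.0868
grasp_force: 0.0
```

>>> {"fn": "drive_tool", "kwargs": {"moves": [0,0,-1,10,8.7,0,0,-1,10,8.7,0,0,-1,10,8.7,0,0,-1,10,8.7,0,0,-1,10,8.7,0,0,-1,10,8.7,0,0,-1,10,8.7,0,0,-1,5,8.7,0,0,0,0,8.7]}}

```text
t: 2.52
position: [0.4929, 0.2921, 0.3169]
tool_rot: [[0.0, 1.0, 0.001], [1.0, -0.0, 0.0], [0.0, 0.001, -1.0]]
force: [-0.9, -0.3, 0.4]
opening: 0.0872
grasp_force: 0.0
```

Run:
```python
from h import *
im,T,K=snap('wrist','w1.png');s=env.state();print(s['position'],np.round(s['tool_rot'],3).tolist(),np.round(s['force'],2),T.round(3).tolist(),np.round(s['joint_positions'],1))
```

```text
[0.49274129 0.29201514 0.31639107] [[-0.001, 1.0, 0.0], [1.0, 0.001, 0.0], [0.0, 0.0, -1.0]] [0.07 0.49 0.26] [[1.0, -0.0, 0.0, 0.493], [-0.0, -0.965, -0.262, 0.363], [0.0, 0.262, -0.965, 0.465], [0.0, 0.0, 0.0, 1.0]] [-57.2   8.3  25.1  88.9  -3.5  83.6 -31.8]
```

View pics/w1.png

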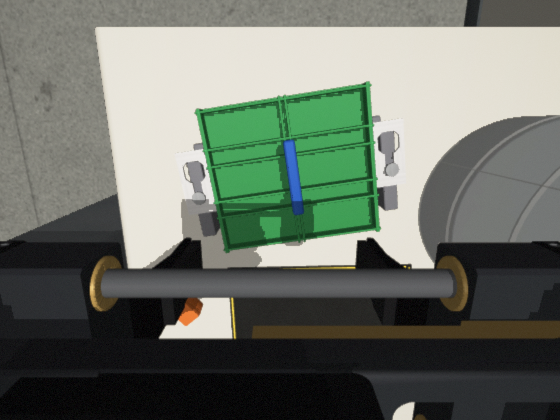

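Run:
```python
from h import *
im,T,K=load('wrist')
a=w(T,K,199,197.5,.0865);b=w(T,K,392,170,.0865);c=(a+b)/2;d=b-a
print('studs',a,b,np.linalg.norm(d),'c',c,'ang',np.degrees(np.arctan2(d[1],d[0])))
# handle by blue mask
m=((im[:,:,2].astype(int)>im[:,:,1]*1.5+20)&(im[:,:,2]>im[:,:,0]*2)).astype(np.uint8);m[240:]=0
r=cv2.minAreaRect(cv2.findNonZero(m));print(r);box=cv2.boxPoints(r)
P=np.array([w(T,K,u,v,.121) for u,v in box]);print(P.round(4),P.mean(0))
sc,T2,K2=load('scene')
for p in [a,b,P.mean(0)]:print(pix(T2,K2,p))
```

```text
studs [0.39380828 0.27423268 0.0865    ] [0.63197942 0.30860254 0.0865    ] 0.24063826996875848 c [0.51289385 0.29141761 0.0865    ] ang 8.2115183367565
((293.1331787109375, 176.6209716796875), (74.23430633544922, 10.733224868774414), 82.05652618408203)
[[0.4978 0.3455 0.121 ]
 [0.5093 0.3471 0.121 ]
 [0.5221 0.2643 0.121 ]
 [0.5099 0.2626 0.121 ]] [0.50980621 0.30487061 0.121     ]
(np.float64(192.35197475553383), np.float64(188.11346050184963))
(np.float64(228.5034880721194), np.float64(158.24388831213648))
(np.float64(207.77184787864343), np.float64(165.53473565444366))
```

>>> {"fn": "drive_tool", "kwargs": {"moves": [1.3,1.7,5,-8.3,8.7,0,0,5,0,8.7,0,0,5,0,8.7,0,0,3,0,8.7,0,0,2,0,5,0,0,0.7,0,5,0,0,0,0,5,0,0,0,0,0,0,0,0,0,0,0,0,0,0,0,0,0,0,0,0,0,0,0,0,0], "grip_force": 40}}

```text
t: 4.08
position: [0.5098, 0.305, 0.1096]
tool_rot: [[-0.143, 0.99, 0.0], [0.99, 0.143, -0.0], [-0.0, 0.0, -1.0]]
force: [0.1, 0.5, -0.6]
opening: 0.0149
grasp_force: 0.0
```

Run:
```python
from h import *
im,T,K=snap('wrist','w2.png');s=env.state();print(s['position'],s['opening'],s['grasp_force'],np.round(s['tool_rot'],3).tolist(),np.round(s['force'],2),np.round(s['torque'],2))
```

```text
[0.50985296 0.30496329 0.10960666] 0.012237885707605235 40.001031160354614 [[-0.143, 0.99, 0.0], [0.99, 0.143, 0.0], [0.0, 0.0, -1.0]] [-1.65 -0.76 -0.71] [-0.13  0.3   0.  ]
```

View pics/w2.png

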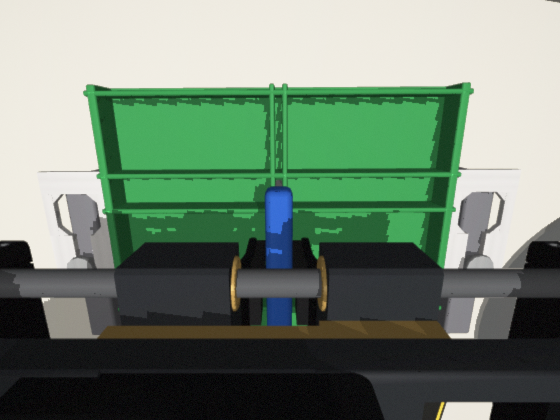

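>>> {"fn": "drive_tool", "kwargs": {"moves": [-0.5,0,0,0,0,-0.5,0,0,0,0,-0.5,0,0,0,0,-0.5,0,0,0,0,-0.5,0,0,0,0,-0.5,0,0,0,0,-0.4,0,0,0,0,0,0,0,0,0,0,0,0,0,0]}}

```text
t: 5.25
position: [0.5149, 0.2704, 0.1096]
tool_rot: [[-0.143, 0.99, -0.0], [0.99, 0.143, -0.001], [-0.001, -0.0, -1.0]]
force: [-1.1, -3.4, 1.9]
opening: 0.0129
grasp_force: 40.0
```

Run:
```python
from h import *
im,T,K=snap('wrist','w3.png');s=env.state();print(s['position'],s['opening'],s['grasp_force'],np.round(s['tool_rot'],3).tolist(),np.round(s['force'],2),np.round(s['torque'],2))
```

```text
[0.5148428  0.27033271 0.1095716 ] 0.012219829068931362 39.995136726647615 [[-0.143, 0.99, -0.0], [0.99, 0.143, -0.001], [-0.001, -0.0, -1.0]] [-1.14 -2.48  2.65] [-0.77  0.16 -0.01]
```

View pics/w3.png

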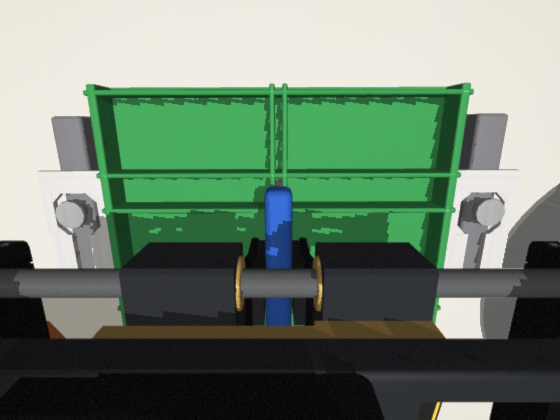

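>>> {"fn": "drive_tool", "kwargs": {"moves": [0,0,-0.3,0,0,0,0,-0.3,0,0,0,0,-0.4,0,0,0,0,-0.5,0,0,0,0,-0.5,0,0,0,0,-0.5,0,0,0,0,0,0,0]}}

```text
t: 6.18
position: [0.5149, 0.2715, 0.1351]
tool_rot: [[-0.143, 0.99, 0.001], [0.99, 0.143, 0.001], [0.0, 0.001, -1.0]]
force: [0.7, 0.4, -5.1]
opening: 0.0124
grasp_force: 40.0
```

>>> {"fn": "drive_tool", "kwargs": {"moves": [0,0,-1,0,0,0,0,-2,0,0,0,0,-2,0,0,0,0,-1,0,0,0,0,0,0,0]}}

```text
t: 6.8
position: [0.515, 0.2715, 0.1952]
tool_rot: [[-0.143, 0.99, 0.001], [0.99, 0.143, 0.001], [0.001, 0.001, -1.0]]
force: [-0.3, 0.0, -5.6]
opening: 0.0124
grasp_force: 40.0
```

```bash
cat > mat.py <<'E'
from h import *
from scipy.optimize import least_squares
def fit(cam,roi):
    im,T,K=load(cam); h=cv2.cvtColor(im,cv2.COLOR_RGB2HSV); x0,y0,x1,y1=roi
    m=np.zeros(im.shape[:2],np.uint8); dark=(h[...,2]<75)|((h[...,1]>110)&(h[...,0]>15)&(h[...,0]<35))
    m[y0:y1,x0:x1]=dark[y0:y1,x0:x1]
    n,l,s,c=cv2.connectedComponentsWithStats(m); k=1+np.argmax(s[1:,4]); m=(l==k).astype(np.uint8)
    cn=max(cv2.findContours(m,0,1)[0],key=len); hull=cn
    P=np.array([w(T,K,p[0][0],p[0][1],.003)[:2] for p in hull])
    # rectangle fit: robust dist to 300x206 boundary
    def f(q):
        c,s=np.cos(q[2]),np.sin(q[2]);d=P-q[:2];a=np.abs(d@np.array([[c,-s],[s,c]]))-[.15,.103]
        return np.max(a,1)
    r=least_squares(f,[.585,.05,0.0],loss='soft_l1',f_scale=.002)
    print(cam,s[k],r.x[:2].round(4),np.degrees(r.x[2]).round(2),'res',np.std(f(r.x)).round(4),np.mean(f(r.x)).round(4))
fit('scene',(212,178,310,245)); fit('side',(210,190,325,240))
E
python3 mat.py
```

```text
scene [ 222  184   78   57 2136] [0.5653 0.042 ] 1.19 res 0.0066 -0.0101
side [ 219  198   97   40 2068] [0.5566 0.0399] 0.68 res 0.0071 -0.0096
```

```bash
python3 - <<'E'
s=open('mat.py').read()
s=s.replace("-[.15,.103]","-q[3:]").replace("[.585,.05,0.0]","[.57,.04,0.0,.14,.095]").replace("r.x[:2].round(4)","r.x[[0,1,3,4]].round(4)").replace("h[...,2]<75","h[...,2]<65")
s=s.replace("    P=np","    o=im.copy();cv2.drawContours(o,cn,-1,(255,0,0),1);cv2.imwrite('pics/m_%s.png'%cam,cv2.resize(o[y0-10:y1+10,x0-10:x1+10,::-1],None,fx=5,fy=5))\n    P=np")
open('mat.py','w').write(s)
E
python3 mat.py
```

```text
scene [ 222  185   78   55 2104] [0.558  0.0346 0.1386 0.0917] 1.16 res 0.0014 0.0
side [ 219  198   97   40 1999] [0.5588 0.0315 0.1446 0.0898] 0.96 res 0.0039 -0.0004
```

View pics/m_scene.png

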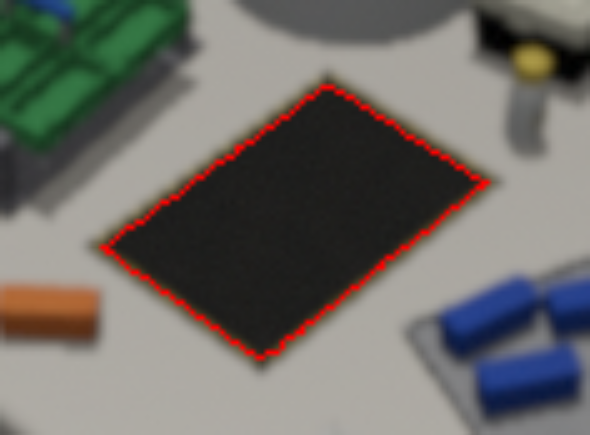

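>>> {"fn": "drive_tool", "kwargs": {"moves": [-2,0.1,0,0,0,-3,0.1,0,0,0,-3,0.1,0,0,0,-3,0.1,0,0,0,-3,0.1,0,0,0,-3,0.1,0,0,0,-3,0.1,0,0,0,-2,0.1,0,0,0,-2,0,0,0,0,-0.1,0.1,0,3.5,0,0,0,0,3.6,0,0,0,0,0,0]}}

```text
t: 8.3
position: [0.5576, 0.0331, 0.1938]
tool_rot: [[-0.019, 1.0, -0.001], [1.0, 0.019, -0.001], [-0.001, -0.001, -1.0]]
force: [-0.5, 0.2, -5.8]
opening: 0.0128
grasp_force: 40.0
```

>>> {"fn": "drive_tool", "kwargs": {"moves": [0,0,2,0,0,0,0,3,0,0,0,0,3,0,0,0,0,2,0,0,0,0,1.5,0,0,0,0,1,0,0,0,0,0.5,0,0,0,0,0.3,0,0,0,0,0,0,0,0,0,0,0,0]}}

```text
t: 9.55
position: [0.5584, 0.0342, 0.062]
tool_rot: [[-0.02, 1.0, 0.001], [1.0, 0.02, 0.0], [0.0, 0.001, -1.0]]
force: [-0.4, -0.6, -5.7]
opening: 0.0128
grasp_force: 4.0
```

Run:
```python
from h import *
s=env.state();print(s['position'],np.round(s['tool_rot'],3).tolist(),np.round(s['force'],2),s['opening'])
im,T,K=snap('scene','s2.png')
cv2.imwrite('pics/c2.png',cv2.resize(im[150:270,190:350,::-1],None,fx=5,fy=5,interpolation=cv2.INTER_CUBIC))
```

```text
[0.55843187 0.03416722 0.06202087] [[-0.02, 1.0, 0.001], [1.0, 0.02, 0.0], [0.0, 0.001, -1.0]] [-0.4  -0.6  -5.66] 0.01283720879128267
```

View pics/c2.png

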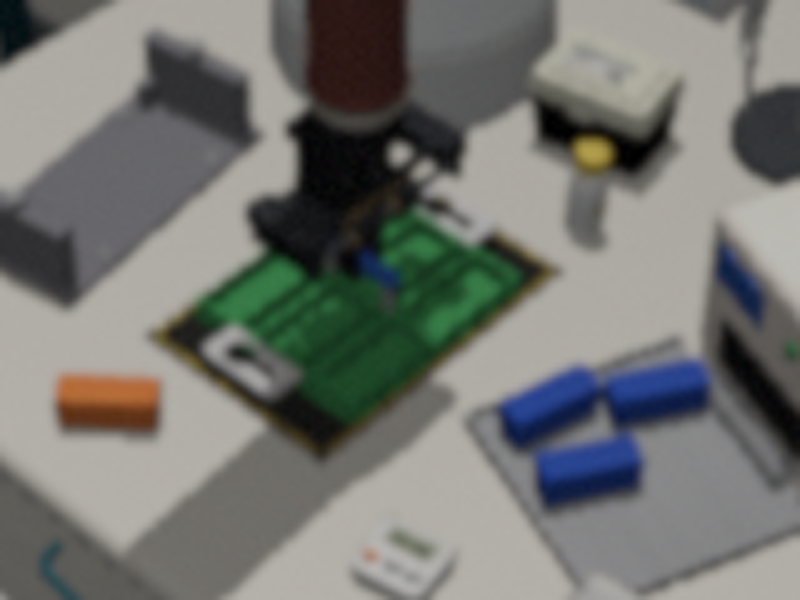

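>>> {"fn": "drive_tool", "kwargs": {"moves": [0,0,0,0,0,0,0,0,0,0,0,0,0,0,0,0,0,0,0,0]}}

```text
t: 10.1
position: [0.5581, 0.0341, 0.0616]
tool_rot: [[-0.02, 1.0, 0.0], [1.0, 0.02, -0.0], [-0.0, 0.0, -1.0]]
force: [-0.3, -0.7, -4.8]
opening: 0.0128
grasp_force: 40.0
```

>>> {"fn": "drive_tool", "kwargs": {"moves": [0,0,0.3,0,0,0,0,0.3,0,0,0,0,0.2,0,0,0,0,0,0,0,0,0,0,0,0]}}

```text
t: 10.72
position: [0.5586, 0.0339, 0.0579]
tool_rot: [[-0.019, 1.0, 0.0], [1.0, 0.019, 0.003], [0.003, 0.0, -1.0]]
force: [-22.3, -1.3, 50.0]
opening: 0.0131
grasp_force: 40.0
```

Run:
```python
from h import *
s=env.state();print(s['position'],np.round(s['force'],2),s['opening'],s['grasp_force'])
im,T,K=snap('scene','s3.png');snap('side','d3.png')
cv2.imwrite('pics/c3.png',cv2.resize(im[165:255,205:315,::-1],None,fx=6.5,fy=6.5,interpolation=cv2.INTER_CUBIC))
```

```text
[0.55862896 0.03392222 0.05791776] [-22.32  -1.33  49.96] 0.013079570693868937 40.01554548740387
```

View pics/c3.png

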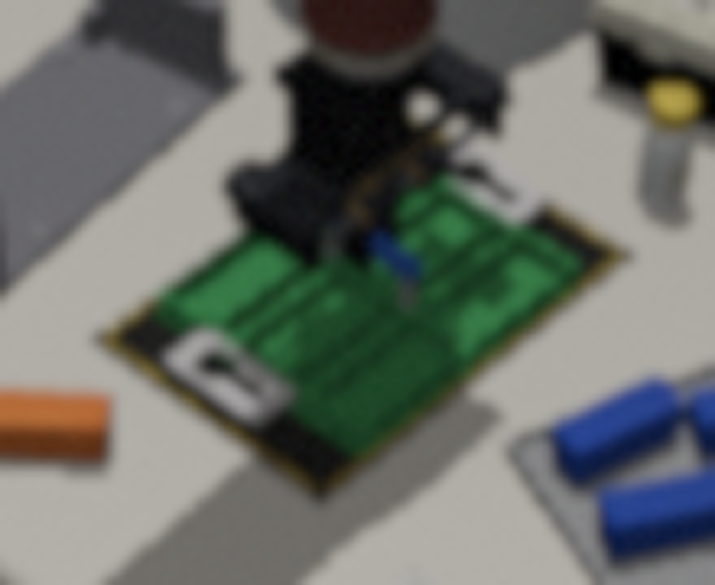

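>>> {"fn": "drive_tool", "kwargs": {"moves": [0,0,-0.2,0,0,0,0,-0.15,0,0,0,0,0,0,0]}}

```text
t: 11.2
position: [0.5587, 0.034, 0.0585]
tool_rot: [[-0.02, 1.0, 0.001], [1.0, 0.02, 0.001], [0.001, 0.001, -1.0]]
force: [-5.1, -2.2, 10.7]
opening: 0.0125
grasp_force: 40.0
```

>>> {"fn": "drive_tool", "kwargs": {"moves": [0,0,0,0,1.6,0,0,0,0,2.5,0,0,0,0,4,0,0,0,0,5,0,0,-2,0,5,0,0,-5,0,5,0,0,-5,0,8.7,0,0,-5,0,8.7,0,0,-5,0,8.7,0,0,-4,0,8.7,0,0,0,0,8.7,0,0,0,0,8.7]}}

```text
t: 12.7
position: [0.5578, 0.0341, 0.3163]
tool_rot: [[-0.02, 1.0, -0.001], [1.0, 0.02, -0.0], [-0.0, -0.001, -1.0]]
force: [0.3, -0.4, -0.4]
opening: 0.0864
grasp_force: 0.0
```

Run:
```python
from h import *
im,T,K=snap('wrist','w4.png');s=env.state();print(s['position'],s['opening'],np.round(s['force'],1))
```

```text
[0.55761468 0.03412038 0.31580652] 0.08646153802746434 [ 0.5 -0.4 -0.1]
```

View pics/w4.png

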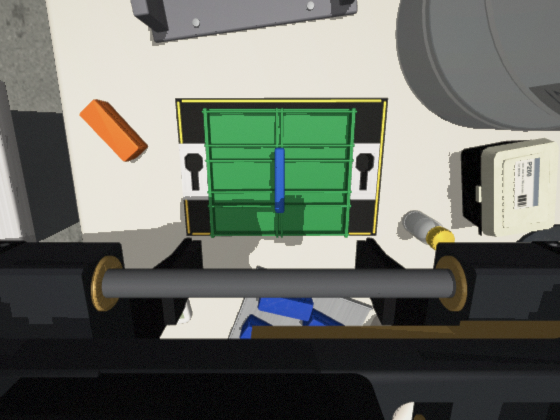

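```bash
cat > cm.py <<'E'
from h import *
im,T,K=load('wrist')
h=cv2.cvtColor(im,cv2.COLOR_RGB2HSV)
y=(h[...,1]>120)&(h[...,2]>100)&(h[...,0]>22)&(h[...,0]<35);y[245:]=0;y[:,400:]=0;y[:,:160]=0
v,u=np.nonzero(y);print(len(u))
def line(sel,byrow):
    a,b=u[sel],v[sel]
    P=np.array([w(T,K,i,j,.003)[:2] for i,j in zip(a,b)])
    c=P.mean(0);d=np.linalg.svd(P-c)[2][0];return c,d,np.degrees(np.arctan2(d[1],d[0]))
top=line((v<104)&(u>190)&(u<375),0);L=line((u<192)&(v>108),1);R=line((u>372)&(v>108),1);B=line((v>228)&(u>195)&(u<370),0)
for n,l in zip('TLRB',(top,L,R,B)):print(n,l[0].round(4),round(l[2],2))
g=((h[...,0]>50)&(h[...,0]<75)&(h[...,1]>120)).astype(np.uint8);g[242:]=0
n,l,s,c=cv2.connectedComponentsWithStats(cv2.morphologyEx(g,cv2.MORPH_CLOSE,np.ones((9,9))));k=1+np.argmax(s[1:,4])
r=cv2.minAreaRect(cv2.findNonZero((l==k).astype(np.uint8)));bx=cv2.boxPoints(r)
P=np.array([w(T,K,a,b,.025) for a,b in bx]);print('green',bx.round(1).tolist(),P.mean(0).round(4),P.round(4).tolist())
m=((im[:,:,2].astype(int)>im[:,:,1]*1.5+20)&(im[:,:,2]>im[:,:,0]*2)).astype(np.uint8);m[225:]=0
r=cv2.minAreaRect(cv2.findNonZero(m));P=np.array([w(T,K,a,b,.065) for a,b in cv2.boxPoints(r)]);print('handle',r,P.mean(0).round(4),P.round(4).tolist())
E
python3 cm.py
```

```text
1319
T [0.5556 0.1367] 1.26
L [0.4146 0.0947] -88.85
R [0.7071 0.0402] -88.82
B [ 0.6717 -0.0585] 1.45
green [[202.0, 108.0], [356.0, 108.0], [356.0, 236.0], [202.0, 236.0]] [0.5584 0.034  0.025 ] [[0.4528, 0.1235, 0.025], [0.6603, 0.1276, 0.025], [0.6759, -0.0553, 0.025], [0.4446, -0.0599, 0.025]]
handle ((279.0, 179.5), (63.0, 8.0), 90.0) [0.5585 0.034  0.065 ] [[0.5526, 0.0753, 0.065], [0.5627, 0.0755, 0.065], [0.5646, -0.0073, 0.065], [0.5539, -0.0075, 0.065]]
```

>>> {"fn": "drive_tool", "kwargs": {"moves": [0,0,6,0,5,0,0,6,0,5,0,0,5,0,5,0,0,5,0,5,0,0,3,0,5,0,0,1.1,0,5,0,0,0,0,0,0,0,0,0,0,0,0,0,0,0,0,0,0,0,0,0,0,0,0,0,0,0,0,0,0]}}

```text
t: 14.25
position: [0.5586, 0.0342, 0.0565]
tool_rot: [[-0.02, 1.0, 0.001], [1.0, 0.02, 0.0], [0.0, 0.001, -1.0]]
force: [0.1, -0.5, 2.7]
opening: 0.0124
grasp_force: 40.0
```

>>> {"fn": "drive_tool", "kwargs": {"moves": [0,0,-0.3,0,0,0,0,-0.3,0,0,0.2,0.15,0,0,0,0.2,0.15,0,0,0,0,0,0,0,0,0,0,0.2,0,0,0,0,0.2,0,0,0,0,0.1,0,0,0,0,0,0,0,0,0,0,0,0]}}

```text
t: 15.5
position: [0.5611, 0.0381, 0.0571]
tool_rot: [[-0.02, 1.0, 0.0], [1.0, 0.02, -0.0], [-0.0, 0.0, -1.0]]
force: [0.1, 0.2, -4.8]
opening: 0.0127
grasp_force: 40.0
```

>>> {"fn": "drive_tool", "kwargs": {"moves": [0,0,0.1,0,0,0,0,0,0,1.6,0,0,0,0,2.5,0,0,0,0,5,0,0,0,0,5,0,0,-2,0,5,0,0,-5,0,5,0,0,-5,0,8.7,0,0,-5,0,8.7,0,0,-5,0,8.7,0,0,-4,0,8.7,0,0,0,0,8.7]}}

```text
t: 17.0
position: [0.5624, 0.038, 0.3193]
tool_rot: [[-0.02, 1.0, 0.005], [1.0, 0.02, 0.002], [0.001, 0.005, -1.0]]
force: [-0.0, -0.1, -0.2]
opening: 0.0851
grasp_force: 0.0
```

```bash
python3 - <<'E'
from h import *
im,T,K=snap('wrist','w5.png');s=env.state();print(s['position'],s['opening'],np.round(s['force'],1))
E
python3 cm.py
```

```text
[0.56158275 0.03809812 0.31714082] 0.08616234650476862 [ 0.7 -0.1 -0.1]
1131
T [0.568  0.1381] 1.14
L [0.4146 0.0926] -88.69
R [0.7059 0.1013] -87.86
B [ 0.6147 -0.0602] -178.26
green [[198.1999969482422, 235.89999389648438], [199.0, 108.0], [353.0, 109.0], [352.20001220703125, 237.0]] [0.5601 0.0372 0.025 ] [[0.4447, -0.0562, 0.025], [0.4546, 0.128, 0.025], [0.6637, 0.1309, 0.025], [0.6776, -0.0537, 0.025]]
handle ((276.5, 179.5), (63.0, 9.0), 90.0) [0.5613 0.0379 0.065 ] [[0.5548, 0.0794, 0.065], [0.5663, 0.0797, 0.065], [0.5681, -0.0037, 0.065], [0.556, -0.004, 0.065]]
```

>>> {"fn": "drive_tool", "kwargs": {"moves": [-4,0,0,0,8.7,-5,0,0,0,8.7,-5,0,0,0,8.7,-5,0,0,0,8.7,-4,0,0,0,8.7,-1,0,0,0,8.7,0,0,0,0,8.7]}}

```text
t: 17.92
position: [0.5655, -0.2017, 0.3149]
tool_rot: [[-0.019, 1.0, -0.002], [1.0, 0.019, 0.0], [0.0, -0.002, -1.0]]
force: [0.4, 1.0, -0.2]
opening: 0.0871
grasp_force: 0.0
```

Run:
```python
from h import *
im,T,K=snap('wrist','w6.png');s=env.state();print(s['position'],s['t'],np.round(s['joint_positions'],0))
```

```text
[ 0.56582637 -0.20057794  0.31513386] 17.975 [-22.  14.  45.  86. -10.  84.  25.]
```

View pics/w6.png

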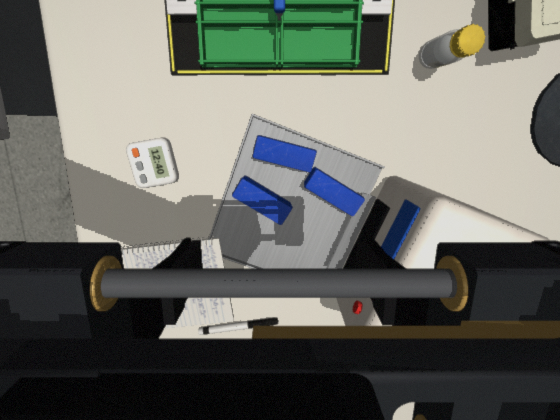

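```bash
cat > box.py <<'E'
from h import *
from scipy.optimize import minimize
def boxes(z0=.004,h=.035,wd=.032,cam='wrist',rows=245,guess=None):
    im,T,K=load(cam);s=env.state()
    i=im.astype(int);m=((i[...,2]>i[...,1]*1.5+15)&(i[...,2]>i[...,0]*1.8)).astype(np.uint8);m[rows:]=0
    n,l,st,c=cv2.connectedComponentsWithStats(cv2.morphologyEx(m,cv2.MORPH_CLOSE,np.ones((5,5))));out=[]
    for k in range(1,n):
        if not 700<st[k,4]<6000 : continue
        mk=(l==k).astype(np.uint8);mk=cv2.fillPoly(np.zeros_like(mk),[cv2.convexHull(cv2.findNonZero(mk))],1)
        p=w(T,K,*c[k],z0+h*.6);r=cv2.minAreaRect(cv2.findNonZero(mk));b=cv2.boxPoints(r)
        e=max((b[1]-b[0],b[2]-b[1]),key=np.linalg.norm);q=w(T,K,*(c[k]+e/2),z0+h*.6)-p;a0=np.arctan2(q[1],q[0])
        def hull(x):
            ca,sa=np.cos(x[2]),np.sin(x[2]);pts=[pix(T,K,(x[0]+a*.042*ca-bb*wd/2*sa,x[1]+a*.042*sa+bb*wd/2*ca,z)) for a in(-1,1) for bb in(-1,1) for z in(z0,z0+h)]
            return cv2.convexHull(np.array(pts,np.float32))
        def cost(x):
            x=[p[0]+x[0]/1000,p[1]+x[1]/1000,a0+x[2]/50]
            im2=cv2.fillPoly(np.zeros((420,560),np.uint8),[np.round(hull(x)*16).astype(np.int32)],255,lineType=cv2.LINE_AA,shift=4)
            return np.abs(im2/255.-mk).sum()
        r=min((minimize(cost,[dx,dy,0],method='Nelder-Mead',options=dict(initial_simplex=np.array([[dx,dy,0],[dx+6,dy,0],[dx,dy+6,0],[dx,dy,4]]))) for dx in(-5,3) for dy in(-5,3)),key=lambda r:r.fun)
        x=[p[0]+r.x[0]/1000,p[1]+r.x[1]/1000];a=(np.degrees(a0+r.x[2]/50)+90)%180-90
        out.append((*x,a));print('box px',c[k].round(),'xy',np.round(x,4),'yaw',round(a,1),'cost',round(r.fun/mk.sum(),3),st[k,4])
    return out
E
python3 - <<'E'
from box import *
boxes()
im,T,K=load('wrist')
for p in[(252,116),(383,165),(385,178)]:print(w(T,K,*p,.012).round(3))
E
```

```text
box px [308. 172.] xy [ 0.6045 -0.1972] yaw -30.4 cost 0.541 2702
box px [262. 200.] xy [ 0.542  -0.2371] yaw -31.8 cost 0.177 1365
box px [402. 224.] xy [ 0.7434 -0.2724] yaw 71.4 cost 1.385 755
[ 0.527 -0.121  0.012]
[ 0.716 -0.185  0.012]
[ 0.721 -0.204  0.012]
```

```bash
sed -i 's/cv2.morphologyEx(m,cv2.MORPH_CLOSE,np.ones((5,5)))/m/; s/i\[...,1\]\*1.5+15/i[...,1]*1.4+6/' box.py
python3 - <<'E'
from box import *
boxes()
im,T,K=load('wrist')
cv2.imwrite('pics/c6.png',cv2.resize(im[120:240,210:390,::-1],None,fx=4.4,fy=4.4,interpolation=cv2.INTER_CUBIC))
E
```

```text
box px [308. 172.] xy [ 0.608 -0.197] yaw -24.6 cost 0.547 2758
box px [262. 200.] xy [ 0.5415 -0.2371] yaw -28.2 cost 0.143 1404
box px [402. 224.] xy [ 0.7446 -0.2733] yaw 79.7 cost 1.277 812
```

View pics/c6.png

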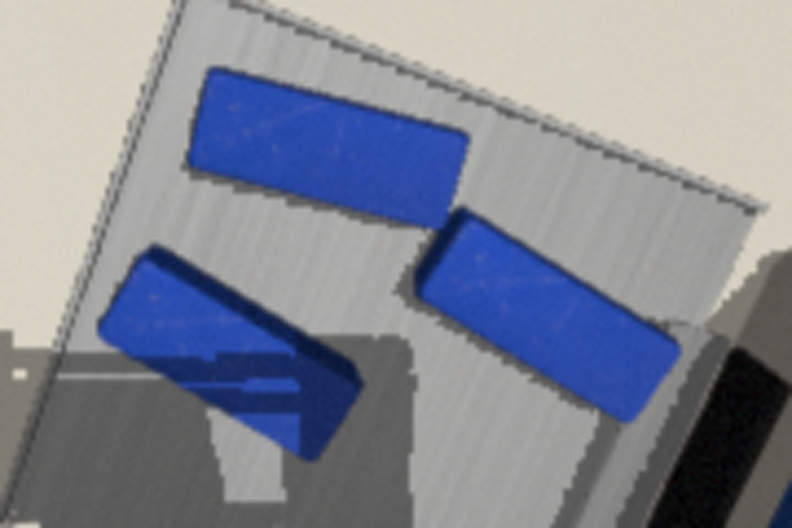

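Run:
```python
from h import *
im,T,K=load('wrist')
for n,q in dict(A=[(210,68),(468,132),(440,228),(190,168)],B=[(467,212),(680,348),(628,422),(418,288)],C=[(150,257),(358,387),(312,460),(100,325)]).items():
    P=np.array([w(T,K,210+(u+.5)/4.4-.5,120+(v+.5)/4.4-.5,.039)[:2] for u,v in q])
    d=(P[1]+P[2]-P[0]-P[3])/2;e=(P[0]+P[1]-P[2]-P[3])/2
    print(n,P.mean(0).round(4),'len',np.linalg.norm(d).round(4),np.linalg.norm(e).round(4),'yaw',np.degrees(np.arctan2(d[1],d[0])).round(1),np.degrees(np.arctan2(-e[0],e[1])).round(1))
c,s=np.cos(np.radians(1.15)),np.sin(np.radians(1.15))
for i,(x,y) in enumerate([(-.052,-.066),(-.052,0),(-.052,.066),(.052,-.066),(.052,0),(.052,.066)]):print(i,np.round([.5613+c*x-s*y,.0379+s*x+c*y],4))
```

```text
A [ 0.572  -0.1694] len 0.0802 0.0306 yaw -12.5 -12.6
B [ 0.6435 -0.221 ] len 0.0817 0.0285 yaw -31.2 -30.4
C [ 0.5428 -0.2359] len 0.0795 0.028 yaw -32.2 -32.9
0 [ 0.5106 -0.0291]
1 [0.5093 0.0369]
2 [0.508  0.1028]
3 [ 0.6146 -0.027 ]
4 [0.6133 0.0389]
5 [0.612  0.1049]
```

>>> {"fn": "drive_tool", "kwargs": {"moves": [3.1,0.7,0,0,4.8,0,0,2,-9.6,4.8,0,0,2,-9.6,4.8,0,0,2,-9.6,4.8,0,0,2,-9.6,4.8,0,0,2,-9.5,4.8,0,0,2,-9.5,4.8,0,0,2,-9.5,4.8,0,0,2,-9.5,4.8,0,0,0,0,4.8,0,0,0,0,4.8], "grip_force": 20}}

```text
t: 19.35
position: [0.5727, -0.1697, 0.1568]
tool_rot: [[-0.976, 0.218, 0.001], [0.218, 0.976, 0.0], [-0.001, 0.0, -1.0]]
force: [0.8, -0.6, -0.3]
opening: 0.048
grasp_force: 0.0
```

```bash
cat > go.py <<'E'
import sys
from h import *
def go(x,y,z,yaw):
    s=env.state();R=np.array(s['tool_rot']);d=np.array([x,y,z])-s['position'];t=R.T@d*100
    cur=np.degrees(np.arctan2(R[1,1],R[0,1]));print('yaw',cur.round(2),'shift cm',t.round(2),'turn',round(-((yaw-cur+90)%180-90),2),'j7',np.round(s['joint_positions'][6],0),'F',np.round(s['force'],1),'open',round(s['opening'],4),'t',s['t'])
if __name__=='__main__':go(*map(float,sys.argv[1:]))
E
python3 go.py .572 -.1694 .039 77.5; python3 -c "
from h import *
snap('wrist','w7.png')"
```

```text
yaw 77.41 shift cm [8.000e-02 1.000e-02 1.178e+01] turn -0.09 j7 98.0 F [ 0.8 -0.6 -0.3] open 0.048 t 19.35
```

View pics/w7.png

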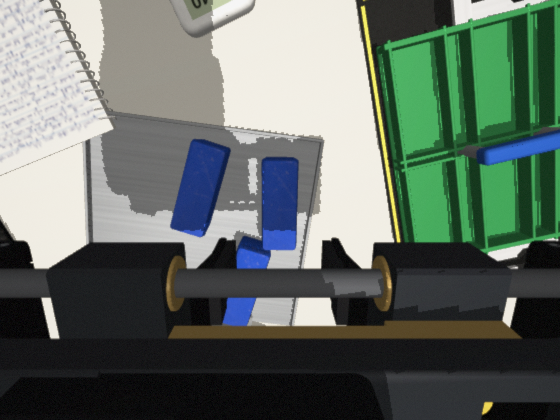

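>>> {"fn": "drive_tool", "kwargs": {"moves": [0.1,0,5,0,4.8,0,0,4,0,4.8,0,0,2,0,4.8,0,0,0.8,0,4.8,0,0,0,0,4.8,0,0,0,0,2,0,0,0,0,2,0,0,0,0,2,0,0,0,0,2,0,0,-1,0,2,0,0,-3,0,2,0,0,-3,0,2], "grip_force": 25}}

```text
t: 20.9
position: [0.5709, -0.1706, 0.1091]
tool_rot: [[-0.976, 0.216, -0.001], [0.216, 0.976, -0.0], [0.001, -0.0, -1.0]]
force: [-0.2, -1.1, -1.2]
opening: 0.0315
grasp_force: 25.0
```

```bash
python3 go.py .5106 -.0291 .11 91.15
```

```text
yaw 77.53 shift cm [ 8.94 12.51 -0.09] turn -13.62 j7 100.0 F [-0.2 -1.1 -1.2] open 0.0315 t 20.9
```

>>> {"fn": "drive_tool", "kwargs": {"moves": [2.2,3.1,0,0,2,2.2,3.1,0,0,2,2.2,3.1,0,0,2,2.3,3.2,0,0,2,0,0,0,-6.8,2,0,0,0,-6.8,2,0,0,0,0,2,0,0,0,0,2]}}

```text
t: 21.9
position: [0.5113, -0.0294, 0.1083]
tool_rot: [[-1.0, -0.017, 0.0], [-0.017, 1.0, -0.0], [-0.0, -0.0, -1.0]]
force: [-0.0, 0.6, 0.6]
opening: 0.0316
grasp_force: 25.0
```

```bash
python3 go.py .5106 -.0291 .042 91.15
```

```text
yaw 90.97 shift cm [0.07 0.03 6.63] turn -0.18 j7 94.0 F [-0.   0.6  0.6] open 0.0316 t 21.9
```

>>> {"fn": "drive_tool", "kwargs": {"moves": [0.1,0,2,0,2,0,0,2,0,2,0,0,1.5,0,2,0,0,0.7,0,2,0,0,0.4,0,2,0,0,0,0,2]}}

```text
t: 22.65
position: [0.5107, -0.0293, 0.0424]
tool_rot: [[-1.0, -0.019, 0.001], [-0.019, 1.0, 0.0], [-0.001, 0.0, -1.0]]
force: [-0.3, 0.7, -0.6]
opening: 0.0318
grasp_force: 25.0
```

Release and rise, then head for box B.

>>> {"fn": "drive_tool", "kwargs": {"moves": [0,0,0,0,3.6,0,0,0,0,4.6,0,0,0,0,4.6,0,0,-3,0,4.6,0,0,-5,0,4.6,0,0,-5,0,4.6,0,0,-3,0,4.6,0,0,0,0,4.8]}}

```text
t: 23.65
position: [0.5117, -0.0292, 0.2045]
tool_rot: [[-1.0, -0.02, 0.005], [-0.02, 1.0, 0.001], [-0.005, 0.001, -1.0]]
force: [-0.4, 0.1, -0.7]
opening: 0.0474
grasp_force: 0.0
```

```bash
python3 go.py .5428 -.2359 .20 57.5;python3 go.py .6435 -.221 .20 59.2
```

```text
yaw 91.14 shift cm [ -2.7  -20.73   0.45] turn 33.64 j7 91.0 F [-0.4  0.1 -0.7] open 0.0474 t 23.65
yaw 91.14 shift cm [-12.79 -19.44   0.49] turn 31.94 j7 91.0 F [-0.4  0.1 -0.7] open 0.0474 t 23.65
```

```bash
cat > chk.py <<'E'
from h import *
import sys
def chk(bs):
    for cam in('scene','side'):
        im,T,K=snap(cam);i=im.astype(int);m=((i[...,2]>i[...,1]*1.5+15)&(i[...,2]>i[...,0]*1.8)).astype(np.uint8)
        for x,y,a,z0 in bs:
            ca,sa=np.cos(np.radians(a)),np.sin(np.radians(a))
            hu=cv2.convexHull(np.array([pix(T,K,(x+p*.042*ca-q*.016*sa,y+p*.042*sa+q*.016*ca,z)) for p in(-1,1) for q in(-1,1) for z in(z0,z0+.035)],np.float32))
            mm=cv2.fillPoly(np.zeros(m.shape,np.uint8),[np.round(hu).astype(np.int32)],1)
            print(cam,(x,y),'coverage',round(m[mm>0].mean(),2),'hull c',hu.mean(0).round(1).tolist(),end=' ')
            X=cv2.dilate(mm,np.ones((9,9)))*m;v,u=np.nonzero(X);v2,u2=np.nonzero(mm);print('blue-exp px',(u.mean()-u2.mean()).round(1) if len(u) else None,(v.mean()-v2.mean()).round(1) if len(u) else None)
if __name__=='__main__':
    v=list(map(float,sys.argv[1:]));chk([v[k:k+4] for k in range(0,len(v),4)])
E
python3 chk.py .5428 -.2359 -32.5 .004 .6435 -.221 -30.8 .004 .5106 -.0291 1.15 .007
```

```text
scene (0.5428, -0.2359) coverage 0.58 hull c [[306.8999938964844, 243.39999389648438]] blue-exp px 1.1 -0.8
scene (0.6435, -0.221) coverage 0.55 hull c [[320.3999938964844, 228.0]] blue-exp px -0.6 1.3
scene (0.5106, -0.0291) coverage 0.48 hull c [[263.79998779296875, 220.60000610351562]] blue-exp px 0.0 -0.9
side (0.5428, -0.2359) coverage 0.52 hull c [[301.20001220703125, 248.6999969482422]] blue-exp px 1.8 -2.9
side (0.6435, -0.221) coverage 0.55 hull c [[326.70001220703125, 239.6999969482422]] blue-exp px -2.3 -0.1
side (0.5106, -0.0291) coverage 0.33 hull c [[262.1000061035156, 221.10000610351562]] blue-exp px 0.8 -3.3
```

>>> {"fn": "drive_tool", "kwargs": {"moves": [-0.9,-5.2,0,0,4.8,-0.9,-5.2,0,0,4.8,-0.9,-5.2,0,0,4.8,0,-5.1,0,0,4.8,0,0,0,8.4,4.8,0,0,0,8.4,4.8,0,0,0,8.4,4.8,0,0,0,8.4,4.8,0,0,0,0,4.8]}}

```text
t: 24.88
position: [0.5407, -0.2354, 0.2006]
tool_rot: [[-0.844, 0.536, -0.002], [0.536, 0.844, 0.0], [0.002, -0.001, -1.0]]
force: [0.6, -0.8, -0.2]
opening: 0.0482
grasp_force: 0.0
```

```bash
python3 go.py .5428 -.2359 .039 57.5
```

```text
yaw 57.59 shift cm [-0.24  0.09 16.16] turn 0.09 j7 86.0 F [ 0.6 -0.8 -0.2] open 0.0482 t 24.875
```

>>> {"fn": "drive_tool", "kwargs": {"moves": [-0.2,0.1,5,0,4.8,0,0,5,0,4.8,0,0,4,0,4.8,0,0,2.2,0,4.8,0,0,0,0,4.8,0,0,0,0,2,0,0,0,0,2,0,0,0,0,2,0,0,0,0,2,0,0,-1,0,2,0,0,-3,0,2,0,0,-3,0,2]}}

```text
t: 26.38
position: [0.5434, -0.2358, 0.1113]
tool_rot: [[-0.844, 0.537, -0.0], [0.537, 0.844, -0.0], [0.0, -0.0, -1.0]]
force: [0.3, 0.2, -0.4]
opening: 0.0316
grasp_force: 24.9
```

```bash
python3 go.py .6146 -.027 .11 91.15
```

```text
yaw 57.54 shift cm [ 5.2  21.44  0.12] turn -33.61 j7 90.0 F [ 0.3  0.2 -0.4] open 0.0316 t 26.375
```

>>> {"fn": "drive_tool", "kwargs": {"moves": [1.3,5.3,0,0,2,1.3,5.3,0,0,2,1.3,5.4,0,0,2,1.3,5.4,0,0,2,0,0,0,-8.4,2,0,0,0,-8.4,2,0,0,0,-8.4,2,0,0,0,-8.4,2,0,0,0,0,2,0,0,0,0,2]}}

```text
t: 27.62
position: [0.6146, -0.0275, 0.1103]
tool_rot: [[-1.0, -0.017, 0.0], [-0.017, 1.0, -0.0], [-0.0, -0.0, -1.0]]
force: [-0.1, -0.3, -2.0]
opening: 0.0316
grasp_force: 24.9
```

```bash
python3 go.py .6146 -.027 .042 91.15
```

```text
yaw 90.95 shift cm [0.   0.05 6.83] turn -0.2 j7 99.0 F [-0.1 -0.3 -2. ] open 0.0316 t 27.625
```

>>> {"fn": "drive_tool", "kwargs": {"moves": [0,0.05,2,0,2,0,0,2,0,2,0,0,1.5,0,2,0,0,0.9,0,2,0,0,0.4,0,2,0,0,0,0,2]}}

```text
t: 28.38
position: [0.6146, -0.027, 0.0433]
tool_rot: [[-1.0, -0.02, -0.0], [-0.02, 1.0, 0.001], [0.0, 0.001, -1.0]]
force: [-6.5, 0.5, 14.2]
opening: 0.0321
grasp_force: 25.0
```

>>> {"fn": "drive_tool", "kwargs": {"moves": [0,0,0,0,3.6,0,0,0,0,4.6,0,0,0,0,4.6,0,0,-3,0,4.6,0,0,-5,0,4.6,0,0,-5,0,4.6,0,0,-3,0,4.6,0,0,0,0,4.8]}}

```text
t: 29.38
position: [0.616, -0.0271, 0.2047]
tool_rot: [[-1.0, -0.02, 0.005], [-0.02, 1.0, 0.001], [-0.005, 0.0, -1.0]]
force: [0.4, -0.1, -0.4]
opening: 0.0473
grasp_force: 0.0
```

```bash
python3 chk.py .5428 -.2359 -32.5 .004 .6435 -.221 -30.8 .004 .5106 -.0291 1.15 .007 .6146 -.027 1.15 .007; python3 go.py .6435 -.221 .20 59.2
```

```text
scene (0.5428, -0.2359) coverage 0.0 hull c [[306.8999938964844, 243.39999389648438]] blue-exp px 9.2 -11.0
scene (0.6435, -0.221) coverage 0.55 hull c [[320.3999938964844, 228.0]] blue-exp px 0.6 -0.2
scene (0.5106, -0.0291) coverage 0.51 hull c [[263.79998779296875, 220.60000610351562]] blue-exp px 2.0 -2.7
scene (0.6146, -0.027) coverage 0.53 hull c [[280.70001220703125, 207.5]] blue-exp px -2.3 0.9
side (0.5428, -0.2359) coverage 0.0 hull c [[301.20001220703125, 248.6999969482422]] blue-exp px 16.4 -8.8
side (0.6435, -0.221) coverage 0.51 hull c [[326.70001220703125, 239.6999969482422]] blue-exp px 0.3 -1.8
side (0.5106, -0.0291) coverage 0.38 hull c [[262.1000061035156, 221.10000610351562]] blue-exp px 1.2 -3.4
side (0.6146, -0.027) coverage 0.33 hull c [[289.0, 214.6999969482422]] blue-exp px -1.4 -2.5
yaw 91.15 shift cm [ -2.52 -19.48   0.16] turn 31.95 j7 97.0 F [-0.2  0.3  0.4] open 0.0475 t 29.475
```

>>> {"fn": "drive_tool", "kwargs": {"moves": [-0.6,-4.9,0,0,4.8,-0.6,-4.9,0,0,4.8,-0.6,-4.9,0,0,4.8,-0.7,-4.8,0,0,4.8,0,0,0,8,4.8,0,0,0,8,4.8,0,0,0,8,4.8,0,0,0,8,4.8,0,0,0,0,4.8]}}

```text
t: 30.6
position: [0.6429, -0.221, 0.2003]
tool_rot: [[-0.859, 0.512, -0.003], [0.512, 0.859, 0.0], [0.002, -0.001, -1.0]]
force: [-0.3, 0.2, 0.1]
opening: 0.0479
grasp_force: 0.0
```

```bash
python3 go.py .6435 -.221 .039 59.2
```

```text
yaw 59.19 shift cm [-0.09  0.06 16.13] turn -0.01 j7 88.0 F [-0.3  0.2  0.1] open 0.0479 t 30.6
```

>>> {"fn": "drive_tool", "kwargs": {"moves": [-0.1,0.05,5,0,4.8,0,0,5,0,4.8,0,0,4,0,4.8,0,0,2.1,0,4.8,0,0,0,0,4.8,0,0,0,0,2,0,0,0,0,2,0,0,0,0,2,0,0,0,0,2,0,0,-1,0,2,0,0,-3,0,2,0,0,-3,0,2]}}

```text
t: 32.1
position: [0.6443, -0.2214, 0.1122]
tool_rot: [[-0.858, 0.513, -0.0], [0.513, 0.858, -0.0], [0.0, -0.0, -1.0]]
force: [0.7, -0.5, 1.4]
opening: 0.0315
grasp_force: 25.0
```

```bash
python3 go.py .612 .1049 .13 91.15
```

```text
yaw 59.14 shift cm [19.52 26.35 -1.78] turn -32.01 j7 90.0 F [ 0.7 -0.5  1.4] open 0.0315 t 32.1
```

>>> {"fn": "drive_tool", "kwargs": {"moves": [2.8,3.8,-0.9,0,2,2.8,3.8,-0.9,0,2,2.8,3.8,0,0,2,2.8,3.8,0,0,2,2.8,3.8,0,0,2,2.8,3.8,0,0,2,2.7,3.6,0,0,2,0,0,0,-8,2,0,0,0,-8,2,0,0,0,-8,2,0,0,0,-8,2,0,0,0,0,2]}}

```text
t: 33.6
position: [0.6126, 0.105, 0.1296]
tool_rot: [[-1.0, -0.019, 0.0], [-0.019, 1.0, 0.0], [-0.0, 0.0, -1.0]]
force: [-0.6, 0.5, -1.5]
opening: 0.0314
grasp_force: 25.0
```

```bash
python3 go.py .612 .1049 .043 91.15
```

```text
yaw 91.08 shift cm [ 0.07 -0.01  8.66] turn -0.07 j7 87.0 F [-0.6  0.5 -1.5] open 0.0314 t 33.6
```

>>> {"fn": "drive_tool", "kwargs": {"moves": [0.05,0,3,0,2,0,0,3,0,2,0,0,1.5,0,2,0,0,0.7,0,2,0,0,0.4,0,2,0,0,0,0,2,0,0,0,0,3.6,0,0,0,0,4.6,0,0,0,0,4.6,0,0,-3,0,4.6,0,0,-5,0,4.6,0,0,-5,0,4.6]}}

```text
t: 35.1
position: [0.6119, 0.1051, 0.1743]
tool_rot: [[-1.0, -0.02, -0.0], [-0.02, 1.0, -0.0], [0.0, -0.0, -1.0]]
force: [1.0, 0.5, 0.5]
opening: 0.0462
grasp_force: 0.0
```

>>> {"fn": "drive_tool", "kwargs": {"moves": [0,0,-5,0,4.6,0,-3,-5,0,4.6,0,-4,-3,0,4.6,0,0,0,0,4.6,0,0,0,0,4.6]}}

```text
t: 35.72
position: [0.6134, 0.0357, 0.3026]
tool_rot: [[-1.0, -0.02, -0.0], [-0.02, 1.0, 0.0], [0.0, 0.0, -1.0]]
force: [0.2, 0.1, -0.2]
opening: 0.0462
grasp_force: 0.0
```

```bash
python3 - <<'E'
from h import *
snap('wrist','w9.png');s=env.state();print(s['position'],s['t'],np.round(s['force'],1))
E
python3 chk.py .612 .1049 1.15 .007 .5106 -.0291 1.15 .007 .6146 -.027 1.15 .007
```

```text
[0.61315551 0.03631086 0.30208232] 35.775 [ 0.4  0.5 -0.8]
scene (0.612, 0.1049) coverage 0.49 hull c [[258.0, 192.6999969482422]] blue-exp px 0.6 0.1
scene (0.5106, -0.0291) coverage 0.51 hull c [[263.79998779296875, 220.60000610351562]] blue-exp px 1.9 -2.3
scene (0.6146, -0.027) coverage 0.55 hull c [[280.70001220703125, 207.5]] blue-exp px -2.0 0.8
side (0.612, 0.1049) coverage 0.38 hull c [[271.29998779296875, 199.8000030517578]] blue-exp px 0.3 -1.9
side (0.5106, -0.0291) coverage 0.32 hull c [[262.1000061035156, 221.10000610351562]] blue-exp px 0.2 -3.4
side (0.6146, -0.027) coverage 0.32 hull c [[289.0, 214.6999969482422]] blue-exp px -0.9 -2.9
```

View pics/w9.png

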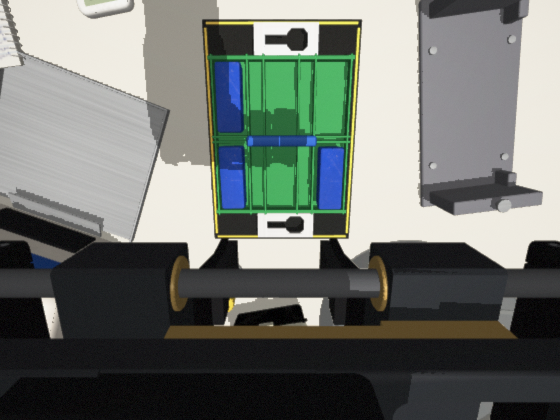

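The tray is empty, the three boxes (229,95), (231,177) and (331,178) lie flat in their pockets, and the carrier sits square inside the yellow outline.

```bash
python3 -c "
from h import *
print(env.close_job())"
```

```text
the job is handed in; nothing more can be done
None
```

The carrier is off its stand and set down square and centred on the mat, and all three blue slide boxes lie flat in separate pockets; the job was handed in at about 36 s on the robot's clock.

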